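Pack the adapter tote, push it up the rack lane and clip on its job card

ROBOT

A 7-joint arm with a two-finger parallel gripper is mounted at the origin on the work surface. World frame = base frame: x ahead of the robot, y to its left, z up, the work surface at z = 0. Lengths are in m, angles in rad, forces in N, time in s.
With the tool pointing down it reaches from about 0.4 to 0.85 m from the base axis. Payload 10.4 kg.
Tool frame: the origin (TCP) lies between the finger pads; the fingertips stand ahead of it and the grasp point (between the pads) lies 3 mm ahead of it (r.tips_ahead is the z of the fingertips in the tool frame, in m); z points along the fingers, y is the line along which they close (so a half turn about z gives the same grasp; the last joint's range is limited). The gripper opens to 87 mm and grips with 3 to 60 N. Pads are 19 mm wide; open, the fingers measure 117 mm over their backs; the gripper's body (75 mm by 190 mm) begins 51 mm behind the grasp point.
Start: joints at [1.324, 0.332, -0.065, 1.46, 0.022, 1.35, -0.088], TCP at [0.139, -0.609, 0.245] pointing down, gripper open.
Joint ranges: [-2.6, 2.6], [-0.5, 2.12], [-1.47, 1.34], [0.16, 2.42], [-1.27, 4.41], [0.06, 2.06], [-2.6, 2.6]. Speed limits (rad/s): [2.22, 2.22, 2.79, 2.79, 3.14, 3.14, 3.14].

INTERFACE

Orientations are given as a unit quaternion [x, y, z, w].
In Python, from bench import telemetry, camera, get_calibration, r gives the robot as it stands.
- The arm moves only by the tool drive_tool, never from a script. Its argument "series" is one flat list of numbers, 7 for each row, row after row: the turn, a rotation vector about the tool's x, y, z in units of 5 degrees (1.0 is 5 degrees), then the shift along the tool's x, y, z in units of 40 mm (1.0 is 40 mm), then the opening, from -1 (shut) to 1 (fully open). A call has 1 to 10 rows; each row is the pose to reach, as a shift and turn from the pose commanded when the call began, along the tool's axes at that moment; what a row does not reach only later rows make up. A row lasts 1/12 s, in which the tool goes at most 41.7 mm and 7.16 degrees, less where a joint would pass 70% of its speed; a pose out of reach is approached as far as the arm can. A call with a gripper value outside its range is refused whole. The fingers move at their own pace and stop on an object; "grip_force" is the grip in N (left out, the last holds). Time passes only in rows, so rows that repeat a pose let the fingers close. It gives the time, the measured TCP pose, the force, the opening and the grip force at its end, in the units of the state.
- telemetry.read_state(): the state, without advancing time (a new reading comes with each control period).
- camera(name): name is "side" or "top" or "wrist"; returns the picture (400x640x3 uint8, red, green, blue); there is no depth.
- get_calibration(name): a dict with "fovy" (degrees; the focal length in pixels is half the picture's height over the tangent of half this angle, whatever the lens; pixels are square), "cx", "cy" (the principal point, pixels), "xyz" and "rotation" of the camera in the world. Camera axes: x right, y up, looking along -z (the intrinsics and any distortion apply to the point x, -y, -z); pixel columns grow to the right and rows downward; lengths in m; the calibration is good to about 2 mm. A picture is of the moment at which its call begins: read the wrist's pose just before it. get_calibration takes no time and is no camera call; for the wrist camera it gives the pose at the moment of the call.
- r.close_job(): hands the job in; it is judged then, once.
The state is a dict: "time": time; "joint_positions": joint angles; "joint_vel": joint speeds; "joint_torque": joint torques, N m; "ee_pos": TCP position; "eef_rot": TCP orientation; "ft_force": force on the tool from outside, world axes, zero at the start; "torque": the same for the moment, N m; "width": finger opening in m; "grip_force": force on a finger pad.
Only numpy, scipy, OpenCV 4.12 (cv2) and the standard library are available. Lean on these libraries where they do the work, as an engineer would, in place of code of your own. Each camera call takes 0.05 s, during which the arm holds its last target. There are 200 camera calls.

TASK

Pack every power adapter on the bench into the open grey tote, then push the loaded tote (do not lift it) up the loading ramp of the rack lane until its trailing edge drops behind the lip at the top of the ramp. Then mark the lane as filled: press the job-card holder down onto the round steel rail across the high end of the lane, anywhere near the middle, until its clip snaps fully home, and let go with the card standing upright, leaving the other things on the bench where they are.

Things in the scene. Friction and masses are not known exactly. Their poses are not given: they have to be found in the camera images.
- rack: Rack lane fixed to the bench, bare aluminium and dark steel. Origin on the bench, on the lane's centre line under the lower face of the lip; x points uphill (the pushing direction), y to the left of that, z up. Lane floor behind the lip rises gently to 39 mm at an end stop plate at x = 247 mm, 78 mm high.
- ramp_foot (a point): Foot of the loading ramp, on the bench, 110 mm before the lip on the centre line; axes as rack. The ramp rises evenly from here to 32 mm at the lip (about 16 degrees). Side guides, 4 mm thick and 170 mm apart inside, run from here to the end stop, 62 mm high; below here they flare to 205 mm apart over 80 mm, 36 mm high.
- lip_top (a point): Middle of the top of the lip, at the ramp's lower side of it; axes as rack. The lip is flat-topped, 32 mm above the bench, 8 mm thick along x; behind it the lane floor lies 14 mm lower.
- rail_mid (a point): Middle of the axis of the round rail across the lane's high end, 272 mm uphill of the lip: a level steel pipe 28 mm in diameter, axis 125 mm above the bench, along the rack's y, free for 100 mm each side of this point before the black corner joints; axes as rack. Nothing near it stands higher.
- tote: Open-topped grey plastic tote, 200 mm long (its x), 160 mm wide (its y), 70 mm high, walls and floor 4 mm thick, about 0.3 kg empty. Stands on the bench just below the ramp, nearly in line with the lane, its x pointing roughly uphill. Origin at the centre of its underside, z up.
- tote_heel (a point): Middle of the tote's lower trailing edge (100 mm behind the tote's origin along its x, on the underside): the edge that must drop behind the lip. Axes as the tote.
- tote_base (a point): Centre of the tote's underside; axes as the tote.
- adapter1_mid (a point): Centre of a black power adapter, a closed box 68 mm long (x), 40 mm wide (y), 36 mm high (z), about 0.13 kg, with a small grey plate on top; starts flat on the bench. Three to five adapters are present; an absent one reads None.
- adapter2_mid (a point): Centre of a black power adapter, a closed box 68 mm long (x), 40 mm wide (y), 36 mm high (z), about 0.13 kg, with a small grey plate on top; starts flat on the bench. Three to five adapters are present; an absent one reads None.
- adapter3_mid (a point): Centre of a black power adapter, a closed box 68 mm long (x), 40 mm wide (y), 36 mm high (z), about 0.13 kg, with a small grey plate on top; starts flat on the bench. Three to five adapters are present; an absent one reads None.
- adapter4_mid (a point): Centre of a black power adapter, a closed box 68 mm long (x), 40 mm wide (y), 36 mm high (z), about 0.13 kg, with a small grey plate on top; starts flat on the bench. Three to five adapters are present; an absent one reads None.
- adapter5_mid (a point): Centre of a black power adapter, a closed box 68 mm long (x), 40 mm wide (y), 36 mm high (z), about 0.13 kg, with a small grey plate on top; starts flat on the bench. Three to five adapters are present; an absent one reads None.
- holder_grip (a point): Job-card holder: white card in a clear upright pocket (90 mm along x, 8 mm thick along y) on a black spring pipe clip, standing on the clip's arms, 94 mm high, 66 g. Point in mid-pocket, 62 mm above the underside: grip here across the 8 mm. Under the pocket a flat black shoulder 60 x 40 mm, top 37 mm above the underside, can take fingertip push. x along the bore, z up; same both ways round.
- holder_bore (a point): Centre of the clip's bore, 47.5 mm below holder_grip, axes the same, bore along x. It fits the 28 mm rail: two sprung arms, 50 mm long, reach down past the rail's widest point. Pressing straight down takes about 8 to 14 N until they snap; fully home, this point lies on the rail's axis.
- screwdriver: Bystander: black-handled screwdriver, 200 mm long, lying on the bench. Origin at the centre of its underside. Not to be disturbed.
- tape: Bystander: black roll of tape, 96 mm across, 24 mm high. Origin at the centre of its underside. Not to be disturbed.
- cutters: Bystander: side cutters with red grips, about 130 mm long, lying on the bench. Origin at the centre of its underside. Not to be disturbed.
- router: Bystander: white router, 170 x 120 x 36 mm. Origin at the centre of its underside. Not to be disturbed.
- mug: Bystander: white mug, 95 mm high. Origin at the centre of its underside. Not to be disturbed.
Things that resemble listed ones, but are neither listed nor needed, are in the scene too. Leave any purple or red look-alike of the part that bears holder_grip alone.

How it is judged:
By the outcome, as a careful person would: the job done as asked, in the order asked, and still so for the second after the job is handed in, with the robot touching nothing.
Of adapter1, adapter2, adapter3, adapter4, adapter5 only 3 to 5 are there at a start; the rules pass over those that are not, and their reading is None.
At some moment in a run one of adapter1, adapter2, adapter3, adapter4, adapter5 may be knocked a few centimetres aside while the robot is not near it.
It also fails if it takes over 210 s, if anything falls off the work surface, if the arm or the gripper's body presses on something with over 40 N, if the wrist force passes 120 N, or if a joint passes its speed limit or range.

## Working session

There is one attempt and no reset: what is moved stays moved. The work goes in short steps, Python scripts to look and compute and a tool call to move; the robot and the scene stay as the last step left them, time stands still between calls to the robot, and variables do not carry over. Pictures are saved under pics/ and viewed, at most 14 in all, crops included, and the job is handed in when it is done.

Besides the shell and the picture viewer there is one more tool, called after "Emit:" in YAML: its name, and indented under it one key for each argument. drive_tool: Moves the arm, as the interface text tells. Its arguments: {"type":"object","properties":{"series":{"type":"array"},"grip_force":{"type":"number"}},"required":["series"]}

```bash
mkdir -p pics; ls; python3 - <<'E'
from bench import telemetry,camera,get_calibration,r
import cv2
s=telemetry.read_state();print(s)
for n in("top","side"):
    c=get_calibration(n);print(n,c)
    cv2.imwrite(f"pics/{n}0.png",camera(n)[:,:,::-1])
print(get_calibration("wrist"),r.tips_ahead)
E
```

```text
pics
{'time': 0.0, 'joint_positions': array([ 1.32440898,  0.33289205, -0.0646772 ,  1.46098488,  0.02158235,
        1.34989998, -0.08854225]), 'joint_vel': array([ 5.17898107e-04,  3.09782476e-04,  3.15723013e-04,  1.41673532e-03,
       -7.62684030e-06, -2.08235799e-04, -1.38486715e-03]), 'joint_torque': array([ 2.28024287e-04, -6.23256898e+01,  2.46620161e-02, -3.89900064e+01,
       -6.14329241e-02,  3.94701166e-02,  1.35487135e-04]), 'ee_pos': array([ 0.13860568, -0.60905089,  0.24372046]), 'eef_rot': array([ 9.93748712e-01,  1.11637553e-01, -1.13256778e-04, -7.36150548e-04]), 'ft_force': array([-0.51940252, -0.40077623,  0.81855904]), 'torque': array([ 0.01568058, -0.00546918, -0.03934105]), 'grip_force': 0.0, 'width': 0.086775203396347}
top {'fovy': 46.447200226955786, 'cx': 318.0470747265383, 'cy': 203.73990205155647, 'xyz': array([ 0.23715747, -0.01820243,  1.40546533]), 'rotation': array([ 0.08282698, -0.07730405, -0.67295105,  0.73095873])}
side {'fovy': 57.20574413332304, 'cx': 320.10033870728125, 'cy': 188.0972835047136, 'xyz': array([0.22991921, 0.84077925, 0.82831557]), 'rotation': array([-0.08026996,  0.42508385,  0.88789909, -0.15651089])}
{'fovy': 64.6726820522936, 'cx': 314.41759578335126, 'cy': 197.30377167886775, 'xyz': array([ 0.22026628, -0.59141898,  0.3836433 ]), 'rotation': array([-0.1198317 ,  0.09610732, -0.61624268,  0.77243039])} 0.022
```

View pics/top0.png

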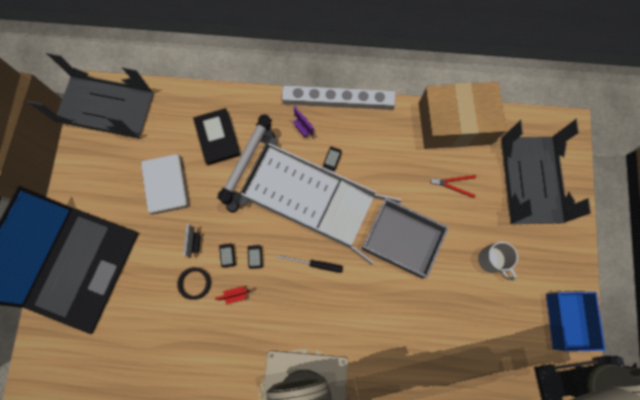

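View pics/side0.png

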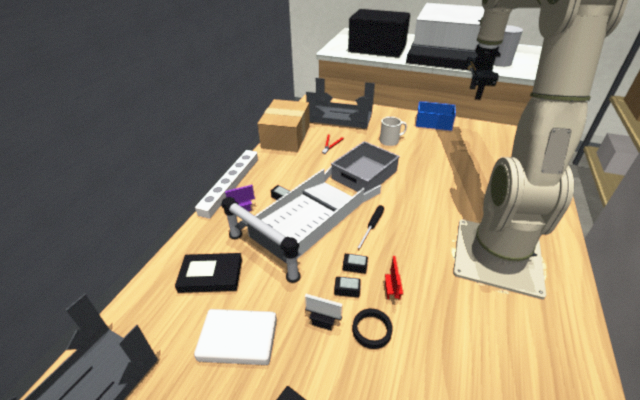

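The top view shows these candidates:
- **Adapters:** three small black boxes with grey plates, at (228,255), (255,257) and (332,158). The big black box at (215,135) is roughly 120 mm, too large to be an adapter.
- **Holder:** the white one at (192,240). The look-alikes are purple at (303,123) and red at (235,295).
- **Tote:** grey, at (405,237). The blue bin at (575,320) is not it.

Next I'll get rough positions.

```bash
cat > h.py <<'E'
import numpy as np, cv2
from scipy.spatial.transform import Rotation as R
from bench import telemetry,camera,get_calibration,r
def K(c): return 200/np.tan(np.radians(c["fovy"]/2))
def cast(c,px,z):
    px=np.atleast_2d(np.asarray(px,float)); f=K(c)
    d=np.c_[(px[:,0]-c["cx"])/f,-(px[:,1]-c["cy"])/f,-np.ones(len(px))]
    d=R.from_quat(c["rotation"]).apply(d); o=np.asarray(c["xyz"])
    return o+d*((z-o[2])/d[:,2])[:,None]
def proj(c,p):
    q=R.from_quat(c["rotation"]).inv().apply(np.atleast_2d(p)-c["xyz"]);f=K(c)
    return np.c_[c["cx"]+f*q[:,0]/-q[:,2],c["cy"]-f*q[:,1]/-q[:,2]]
def goto(p,q=None):
    """units for drive: rotvec/5deg, shift/40mm in the tool frame, from measured pose"""
    s=telemetry.read_state(); T=R.from_quat(s["eef_rot"])
    sh=T.inv().apply(np.asarray(p)-s["ee_pos"])/0.04
    rv=np.zeros(3) if q is None else (T.inv()*q).as_rotvec(degrees=True)/5
    print("t",round(s["time"],2),"pos",s["ee_pos"].round(4),"turn",rv.round(2),"shift",sh.round(3)); return rv,sh
def down(yaw):
    """tool down, closing line (tool y) at yaw from world x; the nearer of both half turns"""
    z=np.array([0,0,-1.]);T=R.from_quat(telemetry.read_state()["eef_rot"]).as_matrix()
    y=np.array([np.cos(yaw),np.sin(yaw),0]); y*=np.sign(y@T[:,1]) or 1
    return R.from_matrix(np.c_[np.cross(y,z),y,z])
def snap(n,name):
    c=get_calibration(n);im=camera(n)[:,:,::-1].copy();cv2.imwrite(f"pics/{name}.png",im);return c,im
E
python3 - <<'E'
from h import *
c=get_calibration("top"); np.set_printoptions(precision=3,suppress=True)
for n,z,p in[("tote",.07,[(390,198),(446,235),(428,275),(365,245)]),("railjoints",.125,[(264,122),(229,198)]),("adapt",.036,[(228,255),(255,257),(332,158)]),
 ("holder",.09,[(187,226),(190,255)]),("guides",.062,[(270,147),(245,203),(385,196),(360,245)]),("lip",.032,[(346,182),(322,228)]),("screw",.02,[(277,257),(342,267)]),("tape",.02,[(194,283)]),("red",.05,[(235,295)]),("mug",.05,[(499,258)]),("router",.036,[(165,183)])]:
    print(n,cast(c,p,z)[:,:2].tolist() and cast(c,p,z)[:,:2])
E
```

```text
tote [[ 0.58  -0.205]
 [ 0.483 -0.372]
 [ 0.364 -0.323]
 [ 0.434 -0.14 ]]
railjoints [[0.765 0.183]
 [0.528 0.256]]
adapt [[ 0.377  0.257]
 [ 0.377  0.177]
 [ 0.701 -0.025]]
holder [[0.444 0.373]
 [0.362 0.353]]
guides [[ 0.711  0.166]
 [ 0.531  0.221]
 [ 0.587 -0.191]
 [ 0.434 -0.126]]
lip [[ 0.629 -0.074]
 [ 0.48  -0.012]]
screw [[ 0.384  0.114]
 [ 0.371 -0.08 ]]
tape [[0.288 0.349]]
red [[0.263 0.22 ]]
mug [[ 0.432 -0.532]]
router [[0.579 0.476]]
```

Emit:
drive_tool:
  series: [0,0,0,0.8,-0.7,-0.4,1,0,0,0,1.6,-1.5,-0.9,1,0,0,0,2.4,-2.2,-1.3,1,0,0,0,3.1,-3,-1.8,1,0,0,0,3.9,-3.7,-2.2,1,0,0,0,4.7,-4.4,-2.6,1,0,0,0,5.5,-5.2,-3.1,1,0,0,0,6.3,-5.9,-3.5,1,0,0,0,7.1,-6.6,-4,1,0,0,0,7.5,-7,-4.2,1]

```text
time: 0.93
ee_pos: [0.3556, -0.2886, 0.4031]
eef_rot: [0.994, 0.112, -0.0, 0.0]
ft_force: [1.3, -1.0, -0.7]
width: 0.0869
grip_force: 0.0
```

```bash
python3 - <<'E'
from h import *
c,im=snap("wrist","w1"); print(c["xyz"]); goto([.42,.2,.42],down(-np.pi/2))
E
```

```text
[ 0.43716902 -0.27073254  0.54291665]
t 0.98 pos [ 0.3609 -0.282   0.4065] turn [ 0.02 -0.05  2.67] shift [  4.224 -11.381  -0.345]
```

View pics/w1.png

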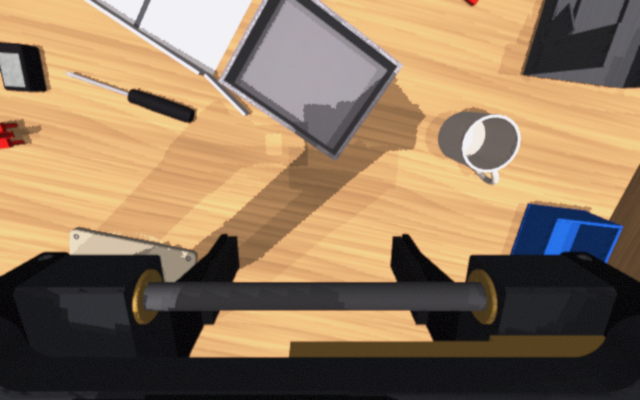

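The wrist view shows the empty tote's right-hand corners at (399,67) and (335,158). Also visible are the screwdriver at (135,98), one adapter's edge at (20,65) and the mug at (480,145).

Emit:
drive_tool:
  series: [0,0,0.4,0.4,-0.7,0,1,0,0,0.8,0.8,-1.6,0,1,0,0,1.2,1.1,-2.5,0,1,0,0,1.6,1.5,-3.4,0,1,0,0,2,1.8,-4.3,0,1,0,0,2.4,2.2,-5.2,0,1,0,0,2.6,2.5,-6.1,0,1,0,0,2.6,2.8,-7,0,1,0,0,2.6,3.1,-7.9,0,1,0,0,2.6,3.4,-8.7,0,1]

```text
time: 1.82
ee_pos: [0.4099, 0.0814, 0.4023]
eef_rot: [1.0, -0.001, 0.0, 0.0]
ft_force: [2.1, -0.6, -0.1]
width: 0.0869
grip_force: 0.0
```

Emit:
drive_tool:
  series: [0,0,0,0,-0.8,0,1,0,0,0,0,-1.6,0,1,0,0,0,0,-2.2,0,1,0,0,0,0,-2.4,0,1,0,0,0,0,-2.4,0,1,0,0,0,0,-2.4,0,1,0,0,0,0,-2.4,0,1]

```text
time: 2.4
ee_pos: [0.4111, 0.1733, 0.4021]
eef_rot: [1.0, -0.003, -0.0, 0.0]
ft_force: [-0.3, -0.7, 0.1]
width: 0.087
grip_force: 0.0
```

```bash
python3 - <<'E'
from h import *
c,im=snap("wrist","w2"); print(telemetry.read_state()["ee_pos"],telemetry.read_state()["joint_positions"]);np.save("w2.npy",[c],allow_pickle=True)
E
```

```text
[0.41107656 0.17331021 0.40217977] [ 0.67823293 -0.10959628 -1.05627875  1.57215384 -0.0952082   1.62372374
 -1.95694103]
```

View pics/w2.png

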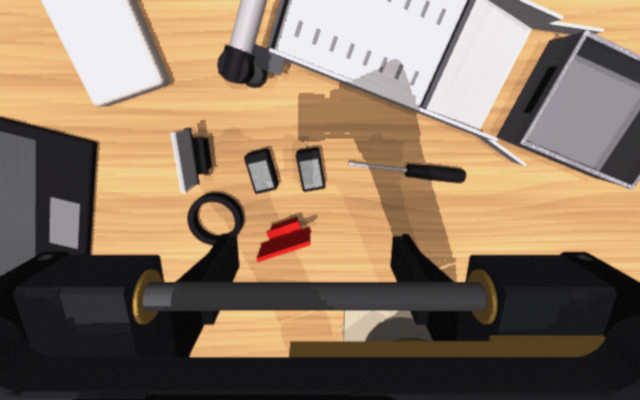

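The wrist view shows two adapters at (261,172) and (311,169), and the white holder with its pocket at (183,160) and clip at (203,152). The red look-alike is at (285,240) and the tape at (215,217). I'll measure these points and check the choice in a crop.

```bash
cat > ad.py <<'E'
from h import *
def adapters(c,im,roi=None,zt=.037):
    """dark box fills (z=.036 outline, incl. visible sides) -> plate rect centre/axis at z=.037"""
    g=cv2.cvtColor(im,cv2.COLOR_BGR2GRAY); hsv=cv2.cvtColor(im,cv2.COLOR_BGR2HSV)
    dark=((g<70)).astype(np.uint8)
    if roi: m=np.zeros_like(dark);m[roi[1]:roi[3],roi[0]:roi[2]]=1;dark&=m
    out=[]
    cs,_=cv2.findContours(dark,cv2.RETR_EXTERNAL,cv2.CHAIN_APPROX_NONE)
    for k in cs:
        if cv2.contourArea(k)<200: continue
        fill=np.zeros_like(g);cv2.drawContours(fill,[cv2.convexHull(k)],-1,255,-1);fill=cv2.erode(fill,np.ones((3,3)))
        pl=((fill>0)&(g>85)&(hsv[...,1]<70)).astype(np.uint8)
        ps,_=cv2.findContours(pl,cv2.RETR_EXTERNAL,cv2.CHAIN_APPROX_NONE)
        if not ps: continue
        p=max(ps,key=cv2.contourArea)
        if cv2.contourArea(p)<80: continue
        b=cv2.boxPoints(cv2.minAreaRect(p)); w=cast(c,b,zt)[:,:2]
        e=[w[1]-w[0],w[2]-w[1]];e.sort(key=np.linalg.norm)
        d=e[1];yaw=np.degrees(np.arctan2(d[1],d[0]))%180
        bb=cast(c,cv2.boxPoints(cv2.minAreaRect(k)),.036)[:,:2]
        print("plate px",b.mean(0).round(1),"xy",w.mean(0).round(4),"size",np.linalg.norm(e[0]).round(3),np.linalg.norm(e[1]).round(3),"long-axis yaw",round(yaw,1),"| dark box ctr",bb.mean(0).round(3),[np.linalg.norm(bb[i+1]-bb[i]).round(3) for i in(0,1)])
        out.append((w.mean(0),yaw))
    return out
E
python3 - <<'E'
from ad import *
c=np.load("w2.npy",allow_pickle=True)[0]; im=cv2.imread("pics/w2.png")
adapters(c,im,(240,140,335,200))
cv2.imwrite("pics/w2c.png",cv2.resize(im[120:270,160:340],None,fx=4,fy=4,interpolation=cv2.INTER_CUBIC))
hsv=cv2.cvtColor(im,cv2.COLOR_BGR2HSV)
m=((hsv[...,1]<40)&(hsv[...,2]>120)).astype(np.uint8);m[:,:160]=0;m[:,215:]=0;m[:120]=0;m[200:]=0
k=max(cv2.findContours(m,0,cv2.CHAIN_APPROX_NONE)[0],key=cv2.contourArea);b=cv2.boxPoints(cv2.minAreaRect(k));print(b.round(1),cast(c,b,.094)[:,:2].round(3))
E
```

```text
plate px [260.6 175.2] xy [0.372  0.2607] size 0.031 0.049 long-axis yaw 13.4 | dark box ctr [0.38  0.259] [np.float64(0.042), np.float64(0.069)]
plate px [310.9 173.6] xy [0.3742 0.178 ] size 0.031 0.048 long-axis yaw 11.1 | dark box ctr [0.382 0.179] [np.float64(0.038), np.float64(0.069)]
[[170.2 133.1]
 [175.9 132.2]
 [185.4 191.8]
 [179.8 192.7]] [[0.447 0.373]
 [0.448 0.365]
 [0.362 0.363]
 [0.36  0.372]]
```

View pics/w2c.png

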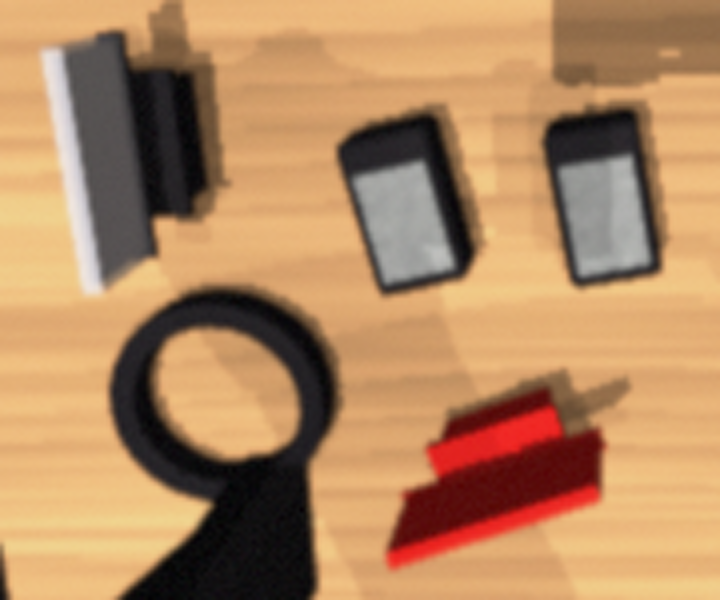

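The crop confirms the choice: two black adapters with grey plates, both clear of the white holder, which is neither red nor purple. I'll take adapter 2 (right) first.

```bash
python3 - <<'E'
from h import *
goto([.379,.178,.028],down(np.radians(11-90)))
E
```

```text
t 2.45 pos [0.4111 0.1733 0.4022] turn [ 0.    0.   -2.26] shift [-0.8   -0.117  9.355]
```

Emit:
drive_tool:
  series: [0,0,-0.8,-0.3,-0.1,0.9,0.5,0,0,-1.6,-0.6,-0.12,1.9,0.5,0,0,-2.26,-0.8,-0.12,2.9,0.5,0,0,-2.26,-0.8,-0.12,3.9,0.5,0,0,-2.26,-0.8,-0.12,4.9,0.5,0,0,-2.26,-0.8,-0.12,5.9,0.5,0,0,-2.26,-0.8,-0.12,6.9,0.5,0,0,-2.26,-0.8,-0.12,7.6,0.5,0,0,-2.26,-0.8,-0.12,8,0.5,0,0,-2.26,-0.8,-0.12,8,0.5]

```text
time: 3.28
ee_pos: [0.3767, 0.178, 0.0792]
eef_rot: [0.995, 0.096, -0.003, 0.0]
ft_force: [-0.2, -0.3, -0.2]
width: 0.0654
grip_force: 0.0
```

```bash
python3 - <<'E'
from ad import *
goto([.379,.178,.028],down(np.radians(11-90)))
c,im=snap("wrist","w3");adapters(c,im,(150,100,450,330))
E
```

```text
t 3.28 pos [0.3767 0.178  0.0792] turn [-0.01  0.07  0.01] shift [0.063 0.01  1.279]
plate px [311.8 237.6] xy [0.3745 0.1784] size 0.029 0.046 long-axis yaw 8.2 | dark box ctr [0.384 0.179] [np.float64(0.038), np.float64(0.072)]
plate px [178.9 217. ] xy [0.3723 0.2615] size 0.03 0.049 long-axis yaw 12.8 | dark box ctr [0.366 0.185] [np.float64(0.173), np.float64(0.128)]
```

View pics/w3.png

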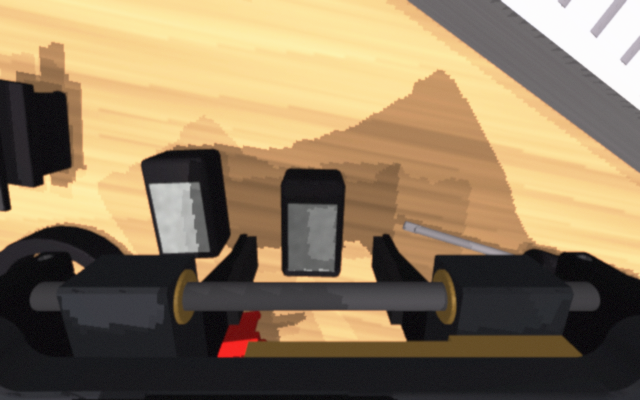

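The adapter sits centred between the fingers, at (312,225). The screwdriver tip at (405,225) is clear.

Emit:
drive_tool:
  series: [0,0,0,0.06,0,0.5,0.5,0,0,0,0.06,0,1,0.5,0,0,0,0.06,0,1.27,0.5,0,0,0,0.06,0,1.27,0.5,0,0,0,0.06,0,1.27,-0.2,0,0,0,0.06,0,1.27,-0.5,0,0,0,0.06,0,1.27,-0.5,0,0,0,0.06,0,1.27,-0.5,0,0,0,0.06,0,1.27,-0.5,0,0,0,0.06,0,1.27,-0.5]
  grip_force: 25

```text
time: 4.17
ee_pos: [0.3816, 0.1803, 0.0322]
eef_rot: [0.995, 0.097, 0.001, 0.0]
ft_force: [-1.4, -1.3, 8.6]
width: 0.0399
grip_force: 24.9
```

Emit:
drive_tool:
  series: [0,0,0,0,0,-0.5,-0.5,0,0,0,0,0,-1.4,-0.5,0,0,0,0,0,-2.4,-0.5,0,0,0,0,0,-3.4,-0.5,0,0,0,0,0.3,-4.4,-0.5,0,0,0,0,0.9,-5,-0.5,0,0,0,0,1.8,-5,-0.5,0,0,0,0,2.8,-5,-0.5,0,0,0,0,3.8,-5,-0.5,0,0,0,0,4.6,-5,-0.5]

```text
time: 5.0
ee_pos: [0.4164, -0.0031, 0.2318]
eef_rot: [0.995, 0.096, 0.0, 0.001]
ft_force: [0.6, -0.2, -0.0]
width: 0.0397
grip_force: 24.9
```

```bash
python3 - <<'E'
from h import *
s=telemetry.read_state();print(s["ee_pos"],s["width"],s["grip_force"],s["joint_positions"])
# tote from first wrist view is mid-motion; use top now
c,im=snap("top","t1"); goto([.42,-.2,.36])
g=cv2.cvtColor(im,cv2.COLOR_BGR2HSV)
cv2.imwrite("pics/t1c.png",cv2.resize(im[110:290,210:460],None,fx=3.2,fy=3.2,interpolation=cv2.INTER_CUBIC))
E
```

```text
[ 0.41643785 -0.00313745  0.23177737] 0.03974348159194428 24.869966190308332 [ 0.8747939  -0.12428445 -0.89222884  1.94865592 -0.09945829  1.2720919
 -1.36232362]
t 5.05 pos [ 0.417  -0.0088  0.2314] turn [0. 0. 0.] shift [-0.812  4.716 -3.207]
```

View pics/t1c.png

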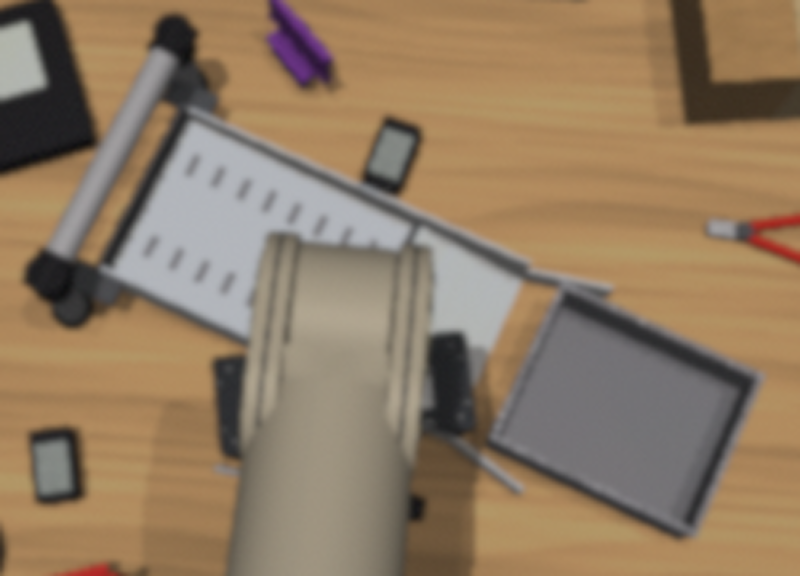

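The top view shows the tote rim corners at crop (565,290), (760,377), (690,535) and (492,440). Adapter 3 is at (393,152), just outside the guide, and the rail runs from (170,50) to (55,255).

```bash
python3 - <<'E'
from h import *
c=get_calibration("top");o=np.array([210,110])
b=cast(c,np.array([(565,290),(760,377),(690,535),(492,440)])/3.2+o,.07)[:,:2]
print("tote",b.round(3),b.mean(0).round(4),[np.linalg.norm(b[i]-b[(i+1)%4]).round(3) for i in range(4)])
for i,j in((1,0),(2,3)): d=b[j]-b[i];print(np.degrees(np.arctan2(d[1],d[0])))
g=cast(c,np.array([(190,108),(527,265),(103,268),(250,340)])/3.2+o,.062)[:,:2];print("guides",g.round(3))
for i,j in((1,0),(3,2)): d=g[j]-g[i];print(np.degrees(np.arctan2(d[1],d[0])))
ra=cast(c,np.array([(167,58),(63,245)])/3.2+o,.125)[:,:2];print("rail",ra.round(3),ra.mean(0).round(4));d=ra[0]-ra[1];print(np.degrees(np.arctan2(d[1],d[0]))+90)
l=cast(c,np.array([(418,232)])/3.2+o,.045);print(l)
E
```

```text
tote [[ 0.571 -0.195]
 [ 0.504 -0.376]
 [ 0.357 -0.317]
 [ 0.427 -0.137]] [ 0.4648 -0.2561] [np.float64(0.192), np.float64(0.159), np.float64(0.193), np.float64(0.156)]
69.7736921279483
68.76121338930356
guides [[ 0.721  0.169]
 [ 0.594 -0.16 ]
 [ 0.558  0.233]
 [ 0.502  0.09 ]]
68.77104516232356
68.35173207692736
rail [[0.745 0.186]
 [0.561 0.259]] [0.6533 0.2223]
68.41744874651752
[[ 0.62204715 -0.05709996  0.045     ]]
```

```bash
python3 - <<'E'
from h import *
goto([.419,-.292,.15],down(np.radians(69.2)))
E
```

```text
t 5.05 pos [ 0.417  -0.0088  0.2314] turn [ 0.02 -0.    6.3 ] shift [-1.261  6.963  2.047]
```

Emit:
drive_tool:
  series: [0,0,0.8,-0.2,0.8,0,-0.5,0,0,1.6,-0.4,1.7,0.1,-0.5,0,0,2.4,-0.6,2.6,0.3,-0.5,0,0,3.2,-0.8,3.5,0.6,-0.5,0,0,4,-0.9,4.4,0.9,-0.5,0,0,4.8,-1.1,5.3,1.3,-0.5,0,0,5.6,-1.2,6.1,1.7,-0.5,0,0,6.3,-1.26,6.7,2,-0.5,0,0,6.3,-1.26,6.9,2,-0.5,0,0,6.3,-1.26,6.9,2,-0.5]

```text
time: 5.88
ee_pos: [0.4198, -0.2821, 0.1508]
eef_rot: [0.984, -0.178, -0.001, -0.001]
ft_force: [-0.2, 0.2, -0.9]
width: 0.0394
grip_force: 24.9
```

```bash
python3 - <<'E'
from h import *
goto([.419,-.292,.045],down(np.radians(69.2)));c,im=snap("wrist","w4");print(c["xyz"])
u=np.array([.355,.935]);n=np.array([-.935,.355]);ce=np.array([.465,-.256])
E
```

```text
t 5.88 pos [ 0.4198 -0.2821  0.1508] turn [-0.01  0.02  0.06] shift [0.072 0.243 2.644]
[ 0.4982685  -0.31241785  0.29046598]
```

View pics/w4.png

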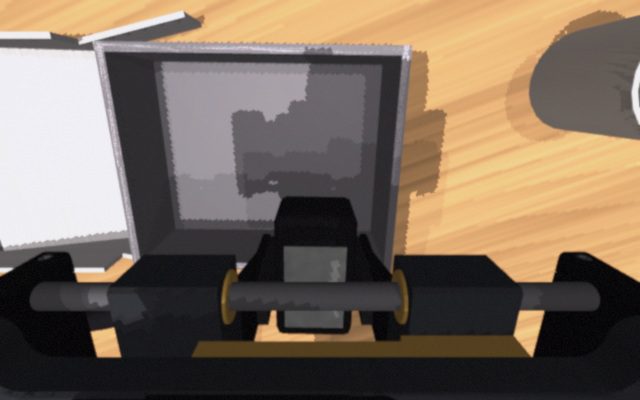

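The held adapter is at (315,290) over the tote. The tote's far rim runs from (98,45) to (408,46), which I can use to check its pose.

```bash
python3 - <<'E'
from h import *
c=get_calibration("wrist");b=cast(c,[(97,44),(410,46)],.07)[:,:2];d=b[0]-b[1]
print(b.round(4),np.linalg.norm(d),np.degrees(np.arctan2(d[1],d[0])))
u=d/np.linalg.norm(d);n=np.array([-u[1],u[0]]);print("centre",b.mean(0)+.08*n)
E
```

```text
[[ 0.577  -0.1916]
 [ 0.5066 -0.3782]] 0.19944478116422124 69.31819246469574
centre [ 0.46697115 -0.25664285]
```

Emit:
drive_tool:
  series: [0,0,0,0.1,0.23,0.4,-0.5,0,0,0,0.1,0.23,1.2,-0.5,0,0,0,0.1,0.23,2,-0.5,0,0,0,0.1,0.23,2.5,-0.5,0,0,0,0.1,0.23,2.65,-0.5,0,0,0,0.1,0.23,2.65,-0.5,0,0,0,0.1,0.23,2.65,-0.5,0,0,0,0.1,0.23,2.65,0.1,0,0,0,0.1,0.23,2.65,0.1,0,0,0,0.1,0.23,2.65,0.1]

```text
time: 6.77
ee_pos: [0.4216, -0.2912, 0.0469]
eef_rot: [0.984, -0.177, 0.001, 0.001]
ft_force: [0.2, 0.3, -0.5]
width: 0.0464
grip_force: 0.0
```

Emit:
drive_tool:
  series: [0,0,0,0,0,-0.5,0.1,0,0,0,0,0,-1.4,0.1,0,0,0,0,0,-2.4,0.1,0,0,0,0,0,-3.4,0.1,0,0,0,0,0,-4.2,0.1,0,0,0,0,0,-4.6,0.1,0,0,0,0,0,-4.6,0.1]

```text
time: 7.35
ee_pos: [0.4227, -0.2916, 0.2345]
eef_rot: [0.984, -0.177, 0.003, 0.002]
ft_force: [0.2, -0.5, 0.1]
width: 0.0476
grip_force: 0.0
```

```bash
python3 - <<'E'
from ad import *
c,im=snap("wrist","w5");print(telemetry.read_state()["width"])
adapters(c,im,(0,0,640,240))
c,im=snap("top","t2");adapters(c,im,(310,140,345,175));adapters(c,im,(215,240,245,275))
goto([.377,.2605,.20],down(np.radians(13-90)))
E
```

```text
0.04756468998640675
plate px [265.8 142.7] xy [ 0.4727 -0.2566] size 0.139 0.161 long-axis yaw 68.8 | dark box ctr [ 0.456 -0.25 ] [np.float64(0.18), np.float64(0.22)]
t 7.45 pos [ 0.421  -0.2909  0.2302] turn [ 0.02 -0.01 -6.68] shift [ -5.834 -12.538   0.734]
```

View pics/t2.png

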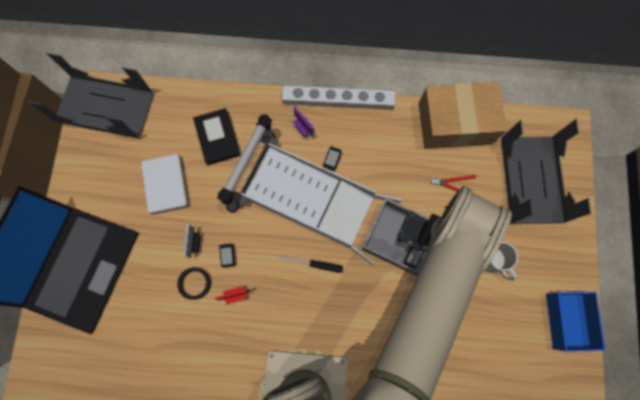

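Adapters 1 (228,255) and 3 (332,158) are unmoved, and adapter 2 lies in the tote at (412,257). Next is adapter 1, gripping 12 mm off centre so the gripper body stays clear of the holder.

Emit:
drive_tool:
  series: [0,0,-0.7,-0.3,-0.8,0,1,0,0,-1.4,-0.6,-1.7,0,1,0,0,-2.1,-0.9,-2.6,0,1,0,0,-2.8,-1.2,-3.5,0,1,0,0,-3.5,-1.5,-4.4,0,1,0,0,-4.2,-1.8,-5.3,0,1,0,0,-4.9,-2.1,-6.2,0,1,0,0,-5.6,-2.4,-7.1,0,1,0,0,-6.3,-2.8,-8,0,1,0,0,-6.68,-3.2,-8.9,0,1]

```text
time: 8.28
ee_pos: [0.4237, 0.0892, 0.2285]
eef_rot: [0.993, 0.115, -0.001, 0.0]
ft_force: [1.7, -0.5, 0.2]
width: 0.0869
grip_force: 0.0
```

```bash
python3 - <<'E'
from h import *
goto([.3797,.2488,.13],down(np.radians(13-90)))
E
```

```text
t 8.28 pos [0.4237 0.0892 0.2285] turn [-0.    0.02  0.04] shift [-0.156 -4.137  2.462]
```

Emit:
drive_tool:
  series: [0,0,0,-0.1,-0.9,0.3,1,0,0,0,-0.1,-1.8,0.9,1,0,0,0,-0.15,-2.7,1.5,1,0,0,0,-0.15,-3.4,2,1,0,0,0,-0.15,-3.8,2.4,1,0,0,0,-0.15,-3.85,2.46,1,0,0,0,-0.15,-3.85,2.46,1]

```text
time: 8.87
ee_pos: [0.3824, 0.2368, 0.1295]
eef_rot: [0.993, 0.115, -0.002, -0.0]
ft_force: [-0.0, -0.3, -0.6]
width: 0.0868
grip_force: 0.0
```

```bash
python3 - <<'E'
from ad import *
goto([.3797,.2488,.030],down(np.radians(13-90)))
c,im=snap("wrist","w6");adapters(c,im,(150,60,500,260))
E
```

```text
t 8.87 pos [0.3824 0.2368 0.1295] turn [-0.02  0.05  0.04] shift [ 0.013 -0.305  2.487]
plate px [282.7 213.5] xy [0.3722 0.2592] size 0.026 0.045 long-axis yaw 14.2 | dark box ctr [0.38  0.263] [np.float64(0.039), np.float64(0.072)]
```

Emit:
drive_tool:
  series: [0,0,0,0,-0.28,0.4,1,0,0,0,0,-0.28,1.2,1,0,0,0,0,-0.28,2,1,0,0,0,0,-0.28,2.4,1,0,0,0,0,-0.28,2.45,1,0,0,0,0,-0.28,2.45,1,0,0,0,0,-0.28,2.45,-0.5,0,0,0,0,-0.28,2.45,-0.5,0,0,0,0,-0.28,2.45,-0.5,0,0,0,0,-0.28,2.45,-0.5]
  grip_force: 25

```text
time: 9.75
ee_pos: [0.3826, 0.2474, 0.0341]
eef_rot: [0.994, 0.113, 0.001, -0.0]
ft_force: [0.7, 1.2, 0.5]
width: 0.0682
grip_force: 0.6
```

Emit:
drive_tool:
  series: [0,0,0,0,0,0,-0.5,0,0,0,0,0,0,-0.5,0,0,0,0,0,0,-0.5,0,0,0,0,0,0,-0.5,0,0,0,0,0,0,-0.5]

```text
time: 10.17
ee_pos: [0.3818, 0.2472, 0.0332]
eef_rot: [0.994, 0.113, -0.0, 0.0]
ft_force: [-0.2, 0.3, 2.5]
width: 0.04
grip_force: 25.0
```

Gripped. I'll lift it and carry it to the tote.

Emit:
drive_tool:
  series: [0,0,0,0,0,-0.5,-0.5,0,0,0,0,0,-1.4,-0.5,0,0,0,0,0,-2.4,-0.5,0,0,0,0,0,-3.4,-0.5,0,0,0,0.2,0.5,-4.2,-0.5,0,0,0,0.4,1.2,-4.6,-0.5,0,0,0,0.6,2.1,-4.6,-0.5,0,0,0,0.6,3.1,-4.6,-0.5,0,0,0,0.6,4.1,-4.6,-0.5,0,0,0,0.6,5,-4.6,-0.5]

```text
time: 11.0
ee_pos: [0.4501, 0.0548, 0.2171]
eef_rot: [0.994, 0.113, -0.0, 0.001]
ft_force: [0.3, 0.3, -2.2]
width: 0.0399
grip_force: 25.0
```

```bash
python3 - <<'E'
from h import *
u=np.array([np.cos(np.radians(69.3)),np.sin(np.radians(69.3))]);n=np.array([-u[1],u[0]])
p=np.array([.467,-.2566])+.05*u+.03*n
goto([*p,.12],down(np.radians(69.3)))
E
```

```text
t 11.0 pos [0.4501 0.0548 0.2171] turn [0.02 0.   6.73] shift [-1.263  6.223  2.436]
```

Emit:
drive_tool:
  series: [0,0,0.8,-0.2,0.8,0,-0.5,0,0,1.6,-0.4,1.7,0,-0.5,0,0,2.4,-0.6,2.6,0.1,-0.5,0,0,3.2,-0.8,3.5,0.4,-0.5,0,0,4,-0.9,4.4,0.8,-0.5,0,0,4.8,-1.1,5.1,1.2,-0.5,0,0,5.6,-1.2,5.6,1.6,-0.5,0,0,6.4,-1.25,5.9,2,-0.5,0,0,6.7,-1.25,5.95,2,-0.5,0,0,6.7,-1.25,5.95,2,-0.5]

```text
time: 11.83
ee_pos: [0.4545, -0.1853, 0.1366]
eef_rot: [0.984, -0.178, -0.001, -0.001]
ft_force: [1.0, -0.1, 0.2]
width: 0.0397
grip_force: 25.0
```

```bash
python3 - <<'E'
from h import *
u=np.array([np.cos(np.radians(69.3)),np.sin(np.radians(69.3))]);n=np.array([-u[1],u[0]])
p=np.array([.467,-.2566])+.05*u+.03*n
goto([*p,.046],down(np.radians(69.3)))
E
```

```text
t 11.83 pos [ 0.4545 -0.1853  0.1366] turn [-0.01  0.03  0.03] shift [0.178 0.309 2.264]
```

Emit:
drive_tool:
  series: [0,0,0,0.17,0.28,0.3,-0.5,0,0,0,0.17,0.28,1,-0.5,0,0,0,0.17,0.28,1.7,-0.5,0,0,0,0.17,0.28,2.15,-0.5,0,0,0,0.17,0.28,2.25,-0.5,0,0,0,0.17,0.28,2.25,-0.5,0,0,0,0.17,0.28,2.25,-0.5,0,0,0,0.17,0.28,2.25,0.1,0,0,0,0.17,0.28,2.25,0.1,0,0,0,0.17,0.28,2.25,0.1]

```text
time: 12.67
ee_pos: [0.4583, -0.1986, 0.0483]
eef_rot: [0.984, -0.178, 0.001, 0.0]
ft_force: [0.2, -0.0, -0.1]
width: 0.0466
grip_force: 0.0
```

Emit:
drive_tool:
  series: [0,0,0,0,0,-0.5,0.1,0,0,0,0,0,-1.4,0.1,0,0,0,0,0,-2.4,0.1,0,0,0,0,0,-3.4,0.1,0,0,0,0,0,-4.4,0.1,0,0,0,0,0,-5.2,0.1,0,0,0,0,0,-5.6,0.1,0,0,0,0,0,-5.6,0.1]

```text
time: 13.33
ee_pos: [0.4593, -0.1986, 0.2757]
eef_rot: [0.984, -0.178, 0.003, 0.002]
ft_force: [1.0, 0.5, 0.2]
width: 0.0479
grip_force: 0.0
```

```bash
python3 - <<'E'
from h import *
c,im=snap("wrist","w7");c2,i2=snap("top","t3")
cv2.imwrite("pics/c7.png",np.vstack([cv2.resize(im[:230],(640,230)),cv2.resize(i2[130:290,300:480],(360,320))[:, :360] if 0 else cv2.copyMakeBorder(cv2.resize(i2[110:300,290:470],None,fx=1.8,fy=1.8),0,0,0,640-324,cv2.BORDER_CONSTANT)]))
np.save("w7.npy",[c],allow_pickle=True);print(telemetry.read_state()["ee_pos"])
E
```

```text
[ 0.45773793 -0.19834009  0.27162484]
```

View pics/c7.png

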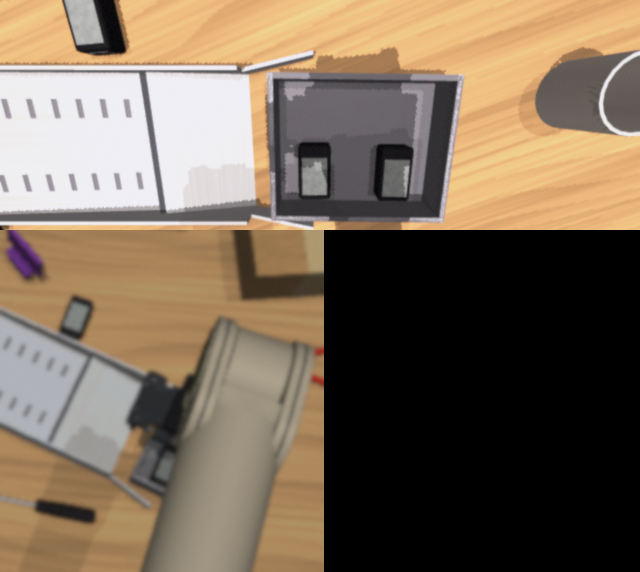

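Both adapters sit in the tote, at (315,170) and (394,172). Adapter 3 is at (93,25), beyond the guide.

```bash
python3 - <<'E'
from h import *
c=np.load("w7.npy",allow_pickle=True)[0];b=cast(c,[(65,0),(76,48)],.037);d=b[0]-b[1];print(b.round(3),np.degrees(np.arctan2(d[1],d[0])))
goto([.66,-.02,.24],down(np.arctan2(d[1],d[0])-np.pi/2));goto([.66,-.02,.24],down(np.arctan2(d[1],d[0])-np.pi/2)*0 if 0 else None)
E
```

```text
[[ 0.721 -0.018  0.037]
 [ 0.678 -0.003  0.037]] -18.91609107406999
t 13.43 pos [ 0.4577 -0.1983  0.2716] turn [ 0.01 -0.02 -0.31] shift [ 3.176 -5.946  0.79 ]
t 13.43 pos [ 0.4577 -0.1983  0.2716] turn [0. 0. 0.] shift [ 3.176 -5.946  0.79 ]
```

Emit:
drive_tool:
  series: [0,0,-0.3,0.4,-0.7,0,0.5,0,0,-0.3,0.8,-1.5,0,0.5,0,0,-0.3,1.2,-2.3,0,0.5,0,0,-0.3,1.6,-3.1,0.2,0.5,0,0,-0.3,2,-3.9,0.4,0.5,0,0,-0.3,2.4,-4.6,0.6,0.5,0,0,-0.3,2.8,-5.3,0.8,0.5,0,0,-0.3,3.1,-5.8,0.8,0.5,0,0,-0.3,3.1,-5.9,0.8,0.5,0,0,-0.3,3.1,-5.9,0.8,0.5]

```text
time: 14.27
ee_pos: [0.656, -0.0181, 0.2371]
eef_rot: [0.987, -0.163, -0.002, -0.001]
ft_force: [-0.3, -0.2, -0.1]
width: 0.0654
grip_force: 0.0
```

```bash
python3 - <<'E'
from ad import *
print(telemetry.read_state()["ee_pos"])
c,im=snap("wrist","w8");adapters(c,im,(150,60,500,240))
cv2.imwrite("pics/w8.png",im)
E
```

```text
[ 0.6560319  -0.0181405   0.23713519]
plate px [307.5 135.6] xy [ 0.6993 -0.0259] size 0.03 0.046 long-axis yaw 165.3 | dark box ctr [ 0.703 -0.027] [np.float64(0.038), np.float64(0.066)]
```

View pics/w8.png

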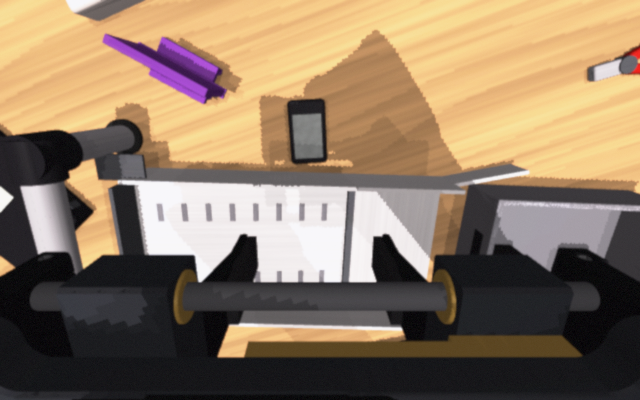

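Adapter 3 is at (308,132), clear of the guide and of the purple look-alike.

```bash
python3 - <<'E'
from h import *
goto([.703,-.027,.030],down(np.radians(75)))
c=get_calibration("wrist");print(cast(c,[(105,40),(210,100),(225,95)],.05).round(3))
E
```

```text
t 14.32 pos [ 0.6557 -0.0199  0.2378] turn [ 0.    0.03 -0.78] shift [ 1.187 -0.215  5.192]
[[0.846 0.122 0.05 ]
 [0.765 0.051 0.05 ]
 [0.765 0.035 0.05 ]]
```

The purple holder's corner would come within a few mm of the gripper body, so I'll grip offset away from it.

```bash
python3 - <<'E'
from h import *
goto([.690,-.038,.030],down(np.radians(75)))
E
```

```text
t 14.32 pos [ 0.6557 -0.0199  0.2378] turn [ 0.    0.03 -0.78] shift [0.969 0.15  5.192]
```

Emit:
drive_tool:
  series: [0,0,-0.78,0.4,0.1,0,1,0,0,-0.78,0.8,0.13,0.4,1,0,0,-0.78,0.95,0.13,1.2,1,0,0,-0.78,0.95,0.13,2.1,1,0,0,-0.78,0.95,0.13,3,1,0,0,-0.78,0.95,0.13,3.6,1,0,0,-0.78,0.95,0.13,3.9,1,0,0,-0.78,0.95,0.13,3.9,1,0,0,-0.78,0.95,0.13,3.9,1]

```text
time: 15.07
ee_pos: [0.6906, -0.0388, 0.0842]
eef_rot: [0.991, -0.132, 0.0, 0.0]
ft_force: [0.3, 0.7, 0.6]
width: 0.0869
grip_force: 0.0
```

```bash
python3 - <<'E'
from ad import *
goto([.690,-.038,.030],down(np.radians(75)))
c,im=snap("wrist","w9");adapters(c,im,(200,60,450,240))
E
```

```text
t 15.07 pos [ 0.6906 -0.0388  0.0842] turn [ 0.   -0.01 -0.03] shift [-0.02  -0.016  1.354]
plate px [289.5 215. ] xy [ 0.7063 -0.0276] size 0.029 0.031 long-axis yaw 164.8 | dark box ctr [ 0.716 -0.03 ] [np.float64(0.038), np.float64(0.053)]
```

Emit:
drive_tool:
  series: [0,0,0,0,0,0.4,1,0,0,0,0,0,0.9,1,0,0,0,0,0,1.3,1,0,0,0,0,0,1.34,1,0,0,0,0,0,1.34,1,0,0,0,0,0,1.34,-0.5,0,0,0,0,0,1.34,-0.5,0,0,0,0,0,1.34,-0.5,0,0,0,0,0,1.34,-0.5,0,0,0,0,0,1.34,-0.5]
  grip_force: 30

```text
time: 15.95
ee_pos: [0.691, -0.0375, 0.0303]
eef_rot: [0.991, -0.131, 0.001, -0.0]
ft_force: [0.9, 1.0, 0.4]
width: 0.0617
grip_force: 0.6
```

Emit:
drive_tool:
  series: [0,0,0,0,0,0,-0.5,0,0,0,0,0,0,-0.5,0,0,0,0,0,0,-0.5,0,0,0,0,0,0,-0.5,0,0,0,0,0,-0.4,-0.5,0,0,0,0,0,-1.2,-0.5,0,0,0,0,0,-2.2,-0.5,0,0,0,0,0,-3.2,-0.5,0,0,0,0,0,-4,-0.5,0,0,0,0,0,-4.4,-0.5]

```text
time: 16.78
ee_pos: [0.6916, -0.0377, 0.2118]
eef_rot: [0.991, -0.131, 0.003, -0.0]
ft_force: [1.1, 0.3, -0.4]
width: 0.0399
grip_force: 29.9
```

```bash
python3 - <<'E'
from h import *
u=np.array([np.cos(np.radians(69.3)),np.sin(np.radians(69.3))]);n=np.array([-u[1],u[0]])
p=np.array([.467,-.2566])-.03*n
goto([*p,.13],down(np.radians(69.3)))
E
```

```text
t 16.78 pos [ 0.6916 -0.0377  0.2118] turn [-0.02 -0.06  1.12] shift [-3.261  6.822  2.02 ]
```

Emit:
drive_tool:
  series: [0,0,0.3,-0.4,0.7,0,-0.5,0,0,0.6,-0.8,1.6,0,-0.5,0,0,0.9,-1.2,2.5,0,-0.5,0,0,1.12,-1.6,3.4,0,-0.5,0,0,1.12,-2,4.3,0.2,-0.5,0,0,1.12,-2.4,5.1,0.6,-0.5,0,0,1.12,-2.8,5.8,1,-0.5,0,0,1.12,-3.2,6.4,1.4,-0.5,0,0,1.12,-3.45,6.7,1.6,-0.5,0,0,1.12,-3.45,6.75,1.6,-0.5]

```text
time: 17.62
ee_pos: [0.4828, -0.2658, 0.1402]
eef_rot: [0.983, -0.182, -0.002, 0.001]
ft_force: [0.3, 0.1, -1.6]
width: 0.0398
grip_force: 29.9
```

```bash
python3 - <<'E'
from h import *
u=np.array([np.cos(np.radians(69.3)),np.sin(np.radians(69.3))]);n=np.array([-u[1],u[0]])
p=np.array([.467,-.2566])-.022*n
snap("wrist","w10")
goto([*p,.046],down(np.radians(69.3)))
E
```

```text
t 17.67 pos [ 0.485  -0.2648  0.1415] turn [ 0.02  0.02 -0.04] shift [ 0.062 -0.037  2.387]
```

View pics/w10.png

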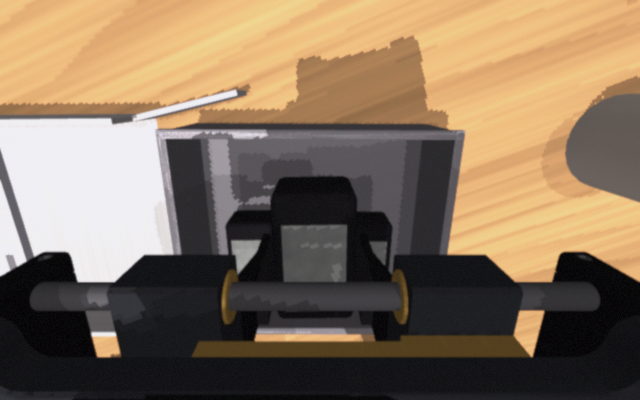

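The held adapter at (315,240) is centred between the two in the tote, at (245,240) and (378,240).

Emit:
drive_tool:
  series: [0,0,0,0.06,0,0.3,-0.5,0,0,0,0.06,0,1,-0.5,0,0,0,0.06,0,1.7,-0.5,0,0,0,0.06,0,2.2,-0.5,0,0,0,0.06,0,2.38,-0.5,0,0,0,0.06,0,2.38,-0.5,0,0,0,0.06,0,2.38,-0.5,0,0,0,0.06,0,2.38,0.05,0,0,0,0.06,0,2.38,0.05,0,0,0,0.06,0,2.38,0.05]

```text
time: 18.5
ee_pos: [0.4902, -0.2639, 0.0477]
eef_rot: [0.984, -0.18, 0.001, 0.001]
ft_force: [0.5, -0.5, -0.0]
width: 0.0451
grip_force: 0.0
```

Emit:
drive_tool:
  series: [0,0,0,0,0,-0.5,0.05,0,0,0,0,0,-1.4,0.05,0,0,0,0,0,-2.4,0.05,0,0,0,0,0.2,-3.2,0.05,0,0,0,0,0.7,-4,0.05,0,0,0,0,1.4,-4.4,-0.5,0,0,0,0,2.2,-4.4,-1,0,0,0,0,3,-4.4,-1,0,0,0,0,3.6,-4.4,-1,0,0,0,0,3.8,-4.4,-1]

```text
time: 19.33
ee_pos: [0.4331, -0.4103, 0.2228]
eef_rot: [0.983, -0.182, 0.0, 0.001]
ft_force: [-0.3, -0.1, -0.4]
width: 0.0199
grip_force: 0.0
```

```bash
python3 - <<'E'
from h import *
print(telemetry.read_state()["joint_positions"].round(2))
c,im=snap("wrist","w11");c2,i2=snap("top","t4");np.save("w11.npy",[c],allow_pickle=True)
cv2.imwrite("pics/c11.png",np.vstack([im[:250],i2[:340]]))
goto([.39,-.43,.2])
E
```

```text
[ 1.33  0.39 -0.82  1.54  0.3   1.34 -1.46]
t 19.43 pos [ 0.4348 -0.4074  0.2227] turn [0. 0. 0.] shift [-0.845  0.927  0.567]
```

View pics/c11.png

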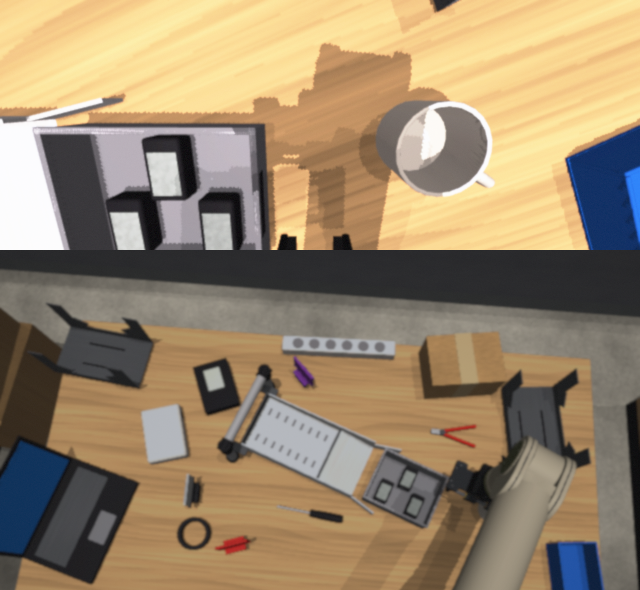

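All three adapters are in the tote and no others are visible. Now I'll turn the tool so its x axis points uphill, and get behind the tote with the fingers open.

```bash
cat >> h.py <<'E'
LY=np.radians(68.6);U=np.array([np.cos(LY),np.sin(LY)]);N=np.array([-U[1],U[0]]);LIP=np.array([.5536,-.031])
def lane(x,y=0): return LIP+x*U+y*N
def tolane(p): d=np.asarray(p)[:2]-LIP; return d@U,d@N
E
python3 - <<'E'
from h import *
Q=R.from_matrix(np.c_[[*U,0],[U[1],-U[0],0],[0,0,-1.]])
goto([*lane(-.39),.2],Q);print(lane(-.39),lane(-.39,0))
E
```

```text
t 19.43 pos [ 0.4348 -0.4074  0.2227] turn [ 1.000e-02 -0.000e+00 -1.789e+01] shift [-0.667 -0.101  0.566]
[ 0.41129805 -0.39411177] [ 0.41129805 -0.39411177]
```

Emit:
drive_tool:
  series: [0,0,-1.3,-0.1,0,0,1,0,0,-2.6,-0.2,0,0.1,1,0,0,-3.9,-0.3,-0.1,0.2,1,0,0,-5.2,-0.4,-0.1,0.3,1,0,0,-6.5,-0.5,-0.1,0.4,1,0,0,-7.8,-0.6,-0.1,0.5,1,0,0,-9.1,-0.67,-0.1,0.5,1,0,0,-10.4,-0.67,-0.1,0.5,1,0,0,-11.7,-0.67,-0.1,0.5,1,0,0,-13,-0.67,-0.1,0.5,1]

```text
time: 20.27
ee_pos: [0.4132, -0.3906, 0.203]
eef_rot: [0.925, 0.381, 0.0, 0.0]
ft_force: [0.2, 1.0, 0.1]
width: 0.0712
grip_force: 0.0
```

Emit:
drive_tool:
  series: [0,0,-1.3,0,0,0,1,0,0,-2.6,0,0,0,1,0,0,-3.9,0,0,0,1,0,0,-4.9,0,0,0,1,0,0,-4.9,0,0,0,1,0,0,-4.9,0,0,0,1,0,0,-4.9,0,0,0,1]

```text
time: 20.85
ee_pos: [0.4126, -0.3917, 0.2027]
eef_rot: [0.826, 0.564, 0.0, 0.0]
ft_force: [0.5, 0.3, -0.7]
width: 0.0868
grip_force: 0.0
```

```bash
python3 - <<'E'
from h import *
Q=R.from_matrix(np.c_[[*U,0],[U[1],-U[0],0],[0,0,-1.]])
goto([*lane(-.385),.042],Q);s=telemetry.read_state();print(tolane(s["ee_pos"]),s["joint_positions"].round(2),s["ft_force"])
E
```

```text
t 20.85 pos [ 0.4126 -0.3917  0.2027] turn [0.   0.   0.02] shift [ 0.057 -0.009  4.017]
(np.float64(-0.3872701863210094), np.float64(-0.00029601267388560754)) [ 1.56  0.46 -1.12  1.63  0.42  1.33  0.  ] [ 0.46601629  0.3208329  -0.72274465]
```

Emit:
drive_tool:
  series: [0,0,0,0.05,0,0.5,1,0,0,0,0.05,0,1.3,1,0,0,0,0.05,0,2.1,1,0,0,0,0.05,0,2.9,1,0,0,0,0.05,0,3.6,1,0,0,0,0.05,0,4,1,0,0,0,0.05,0,4,1,0,0,0,0.05,0,4,1]

```text
time: 21.52
ee_pos: [0.4131, -0.3904, 0.0429]
eef_rot: [0.825, 0.565, 0.0, -0.0]
ft_force: [1.0, -0.2, 0.4]
width: 0.0867
grip_force: 0.0
```

Emit:
drive_tool:
  series: [0,0,0,0.2,0,0,1,0,0,0,0.4,0,0,1,0,0,0,0.6,0,0,1,0,0,0,0.8,0,0,1,0,0,0,1.05,0,0,1,0,0,0,1.3,0,0,1,0,0,0,1.55,0,0,1,0,0,0,1.8,0,0,1,0,0,0,2.05,0,0,1,0,0,0,2.3,0,0,1]

```text
time: 22.35
ee_pos: [0.446, -0.3063, 0.0433]
eef_rot: [0.825, 0.565, -0.001, 0.002]
ft_force: [-2.2, -7.7, 2.9]
width: 0.0867
grip_force: 4.0
```

```bash
cat > st.py <<'E'
from h import *
s=telemetry.read_state();print(np.round(tolane(s["ee_pos"]),4),s["ee_pos"].round(4),s["ft_force"].round(1),s["joint_positions"].round(2))
c,im=snap("top","t%d"%int(s["time"]*10))
E
python3 st.py
```

```text
[-0.2956 -0.0003] [ 0.446  -0.3063  0.0433] [-2.2 -7.7  2.9] [ 1.35  0.59 -1.02  1.85  0.58  1.04 -0.28]
```

Emit:
drive_tool:
  series: [0,0,0,0.25,0,0,1,0,0,0,0.5,0,0,1,0,0,0,0.75,0,-0.05,1,0,0,0,1,0,-0.1,1,0,0,0,1.25,0,-0.15,1,0,0,0,1.5,0,-0.2,1,0,0,0,1.75,0,-0.25,1,0,0,0,2,0,-0.3,1,0,0,0,2.25,0,-0.35,1,0,0,0,2.5,0,-0.4,1]

```text
time: 23.23
ee_pos: [0.4818, -0.2113, 0.0584]
eef_rot: [0.825, 0.565, -0.001, 0.0]
ft_force: [-1.2, -4.2, -1.5]
width: 0.0871
grip_force: 2.1
```

```bash
python3 st.py
```

```text
[-0.1941  0.0011] [ 0.4818 -0.2113  0.0584] [-1.2 -4.2 -1.5] [ 1.21  0.55 -1.07  1.87  0.55  1.05 -0.45]
```

Emit:
drive_tool:
  series: [0,0,0,0.25,0,-0.03,1,0,0,0,0.5,0,-0.06,1,0,0,0,0.75,0,-0.1,1,0,0,0,1,0,-0.15,1,0,0,0,1.25,0,-0.2,1,0,0,0,1.5,0,-0.25,1,0,0,0,1.75,0,-0.3,1,0,0,0,2,0,-0.35,1,0,0,0,2.25,0,-0.4,1,0,0,0,2.5,0,-0.45,1]

```text
time: 24.12
ee_pos: [0.5182, -0.121, 0.0771]
eef_rot: [0.826, 0.564, -0.002, 0.002]
ft_force: [-7.3, -14.1, 11.9]
width: 0.0872
grip_force: 7.8
```

```bash
python3 st.py
```

```text
[-0.0967  0.0001] [ 0.5182 -0.121   0.0771] [ -7.3 -14.1  11.9] [ 1.03  0.54 -1.09  1.85  0.54  1.09 -0.63]
```

Emit:
drive_tool:
  series: [0,0,0,0.2,0,-0.05,1,0,0,0,0.4,0,-0.05,1,0,0,0,0.6,0,-0.05,1,0,0,0,0.8,0,-0.05,1,0,0,0,1,0,-0.05,1]

```text
time: 24.58
ee_pos: [0.5325, -0.0803, 0.078]
eef_rot: [0.825, 0.565, -0.0, -0.0]
ft_force: [-1.7, -3.0, -2.1]
width: 0.0873
grip_force: 1.6
```

```bash
python3 st.py
```

```text
[-0.0536  0.0016] [ 0.5325 -0.0803  0.078 ] [-1.7 -3.  -2.1] [ 0.95  0.55 -1.08  1.83  0.54  1.1  -0.7 ]
```

Emit:
drive_tool:
  series: [0,0,0,0.2,0,0,1,0,0,0,0.4,0,0,1,0,0,0,0.6,0,0,1,0,0,0,0.8,0,0,1,0,0,0,1,0,0,1,0,0,0,1.2,0,0,1,0,0,0,1.4,0,0,1,0,0,0,1.55,0,0,1,0,0,0,1.65,0,0,1,0,0,0,1.65,0,0,1]

```text
time: 25.47
ee_pos: [0.5571, -0.018, 0.0787]
eef_rot: [0.825, 0.566, 0.001, -0.0]
ft_force: [0.3, -0.3, 0.0]
width: 0.0869
grip_force: 0.0
```

```bash
python3 st.py
```

```text
[0.0134 0.0015] [ 0.5571 -0.018   0.0787] [ 0.3 -0.3  0. ] [ 0.8   0.58 -1.07  1.78  0.57  1.12 -0.83]
```

Force is zero, so the tote has presumably dropped behind the lip. I'll back off and check.

Emit:
drive_tool:
  series: [0,0,0,-0.4,0,0,1,0,0,0,-0.8,0,0,1,0,0,0,-1,0,-0.5,1,0,0,0,-1,0,-1.4,1,0,0,0,-1,0,-2.4,1,0,0,0,-1.2,0,-3.4,1,0,0,0,-1.7,0,-4.3,1,0,0,0,-2.4,0,-4.8,1,0,0,0,-3,0,-5,1,0,0,0,-3,0,-5,1]

```text
time: 26.35
ee_pos: [0.5132, -0.1366, 0.2807]
eef_rot: [0.827, 0.562, 0.001, 0.002]
ft_force: [-0.9, -0.8, -0.4]
width: 0.0874
grip_force: 0.0
```

```bash
python3 st.py; python3 - <<'E'
from h import *
c,w=snap("wrist","w12");ct=get_calibration("top");i=cv2.imread("pics/"+sorted(__import__("os").listdir("pics"),key=lambda f:__import__("os").path.getmtime("pics/"+f))[-2])
np.save("w12.npy",[c],allow_pickle=True)
cv2.imwrite("pics/c12.png",np.vstack([w[:280],cv2.resize(i[110:300,170:470],(640,405))[:320]]))
E
```

```text
[-0.113  -0.0009] [ 0.5132 -0.1366  0.2807] [-0.9 -0.8 -0.4] [ 1.22  0.32 -1.25  1.61  0.31  1.43 -0.43]
```

View pics/c12.png

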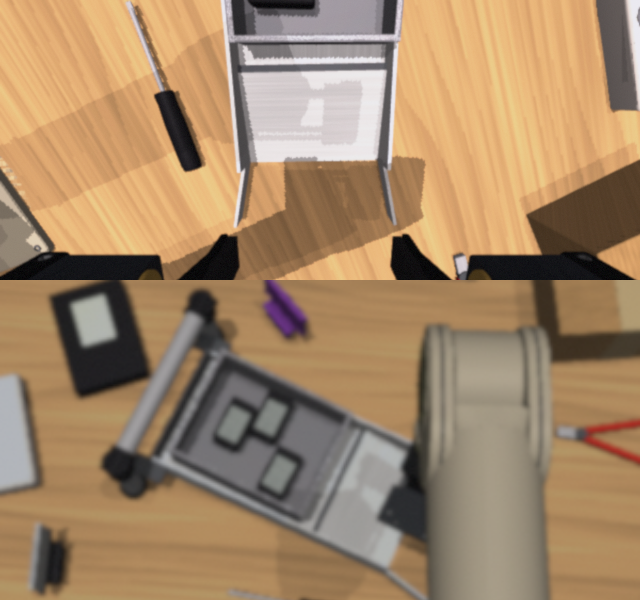

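The wrist view shows the rear rim at row 38 and the lip at row 66. The top view shows the tote in the lane with all three adapters inside. Checking the numbers.

```bash
python3 - <<'E'
from h import *
c=np.load("w12.npy",allow_pickle=True)[0]
for n,p,z in(("rear rim",(315,40),.088),("rear rim if on lip",(315,40),.102),("lip lower",(315,70),.032),("lip upper",(315,64),.032),("foot",(315,161),0)): print(n,np.round(tolane(cast(c,[p],z)[0]),4))
g=cv2.cvtColor(cv2.imread("pics/w12.png"),cv2.COLOR_BGR2GRAY);print(g[30:80:2,315])
c2,im=snap("side","s12")
for n,p in(("lipcorner",[*lane(0,-.085),.032]),("rear rim L",[*lane(.02,.08),.088]),("rear rim R",[*lane(.02,-.08),.088])):print(n,proj(c2,[p]).round(1))
goto([.40,.36,.25],down(np.pi/2*1))
E
```

```text
rear rim [ 0.0234 -0.0015]
rear rim if on lip [ 0.0212 -0.0014]
lip lower [ 0.001  -0.0017]
lip upper [ 0.0074 -0.0017]
foot [-0.1103 -0.0018]
[159 157 165 216 200 174  76  93 154 154 155 154 155 160 222 235 228 141
 105 104 138 225 233 232 232]
lipcorner [[303.4 189.4]]
rear rim L [[336.8 200.3]]
rear rim R [[299.7 179.7]]
t 26.5 pos [ 0.5133 -0.131   0.2784] turn [ 0.000e+00 -1.000e-02  1.376e+01] shift [10.421 -7.08   0.712]
```

```bash
python3 - <<'E'
from h import *
c=np.load("w12.npy",allow_pickle=True)[0];im=cv2.imread("pics/w12.png")
for z in(.088,.102): print(z,proj(c,[[*lane(.0234,.08),z],[*lane(.0234,-.08),z]]).round(1))
g=cv2.cvtColor(im,cv2.COLOR_BGR2GRAY)
for r_ in(38,39): 
    row=g[r_].astype(int);print(row[218:245],row[385:412])
# holder from latest views
w=np.load("w2.npy",allow_pickle=True)[0]
i2=cv2.imread("pics/w2.png");E=[(40,40)]
k=np.array([(43,50),(62,45),(103,290),(85,297)])/4+[160,120] # pocket top rim corners, from crop
b=cast(w,k,.094)[:,:2];print(b.round(4));d=(b[0]+b[1]-b[2]-b[3])/2;print(b.mean(0),np.linalg.norm(d),np.degrees(np.arctan2(d[1],d[0])))
E
```

```text
0.088 [[229.2  40. ]
 [397.6  39.9]]
0.102 [[225.2  37.4]
 [401.5  37.3]]
[171 172 174 176 174 180 204 226 229 222 192 183 188 173 167 172 166 170
 175 166 163 159 168 177 179 174 170] [209 215 213 204 199 195 199 199 200 205 198 206 205 202 203 200 191 187
 189 194 197 199 198 195 193 191 191]
[171 171 173 175 175 179 201 226 230 223 195 181 195 188 178 181 175 176
 173 163 158 158 166 172 167 165 165] [192 192 193 188 187 178 177 181 187 196 191 201 198 193 199 198 191 186
 188 193 196 199 197 195 193 191 191]
[[0.448  0.3726]
 [0.4497 0.3657]
 [0.3605 0.3629]
 [0.3578 0.3699]]
[0.40399564 0.36777569] 0.08976894639271246 1.7288138864070244
```

The numbers agree with the drawing: lip at 0–7 mm, ramp foot at −110 mm. The tote's trailing edge is at x ≈ 23 mm, behind the lip. Now for the holder.

Emit:
drive_tool:
  series: [0,0,-1.2,0.5,-0.3,0,1,0,0,-2.5,1.1,-0.7,0,1,0,0,-3.8,1.8,-1.2,0,0.5,0,0,-5.1,2.5,-1.7,0,0.2,0,0,-6.4,3.2,-2.2,0,0.2,0,0,-7.7,3.9,-2.7,0,0.2,0,0,-9,4.6,-3.2,0,0.2,0,0,-10.3,5.3,-3.7,0,0.2,0,0,-11.6,6,-4.1,0,0.2,0,0,-12.9,6.7,-4.5,0,0.2]

```text
time: 27.33
ee_pos: [0.4409, 0.1862, 0.2782]
eef_rot: [0.393, 0.92, -0.001, 0.001]
ft_force: [0.6, -0.1, 0.2]
width: 0.053
grip_force: 0.0
```

```bash
cat >> h.py <<'E'
def yawq(a):
    z=np.array([0,0,-1.]);y=np.array([np.cos(a),np.sin(a),0]);return R.from_matrix(np.c_[np.cross(y,z),y,z])
E
python3 - <<'E'
from h import *
print(telemetry.read_state()["joint_positions"].round(2));goto([.404,.368,.25],yawq(np.radians(91.7)))
E
```

```text
[ 0.85  0.17 -1.44  1.73  0.17  1.39  0.15]
t 27.33 pos [0.4409 0.1862 0.2782] turn [-0.01  0.02 -9.59] shift [3.923 2.478 0.696]
```

Emit:
drive_tool:
  series: [0,0,-1.2,0.4,0.3,0,0.2,0,0,-2.4,0.9,0.6,0.1,0.2,0,0,-3.6,1.4,0.9,0.2,0.2,0,0,-4.8,1.9,1.2,0.3,0.2]

```text
time: 27.67
ee_pos: [0.4235, 0.2743, 0.2657]
eef_rot: [0.193, 0.981, 0.0, -0.0]
ft_force: [0.7, 0.2, 0.7]
width: 0.0524
grip_force: 0.0
```

```bash
python3 - <<'E'
from h import *
print(telemetry.read_state()["joint_positions"].round(3));goto([.404,.368,.25],yawq(np.radians(91.7)))
E
```

```text
[ 0.555  0.333 -1.427  1.692  0.333  1.409  0.263]
t 27.67 pos [0.4235 0.2743 0.2657] turn [ 0.01 -0.01 -4.79] shift [1.337 1.984 0.395]
```

Emit:
drive_tool:
  series: [0,0,-1.2,0.3,0.4,0,0.2,0,0,-2.4,0.6,0.8,0.1,0.2,0,0,-3.6,0.9,1.2,0.2,0.2,0,0,-4.7,1.2,1.6,0.4,0.2,0,0,-4.7,1.28,1.9,0.4,0.2,0,0,-4.7,1.28,1.9,0.4,0.2,0,0,-4.7,1.28,1.9,0.4,0.2]

```text
time: 28.25
ee_pos: [0.4056, 0.3629, 0.25]
eef_rot: [-0.009, 1.0, 0.0, -0.001]
ft_force: [-0.0, -0.6, 1.0]
width: 0.0521
grip_force: 0.0
```

```bash
python3 - <<'E'
from h import *
print(telemetry.read_state()["joint_positions"].round(3));c,im=snap("wrist","w13");np.save("w13.npy",[c],allow_pickle=True);goto([.404,.368,.0615],yawq(np.radians(91.7)))
print("expected px",proj(c,[[.449,.3678+.0013,.094],[.359,.3678-.0013,.094]]).round(1))
hsv=cv2.cvtColor(im,cv2.COLOR_BGR2HSV)
m=((hsv[...,1]<45)&(hsv[...,2]>150)).astype(np.uint8);m[250:]=0
for k in cv2.findContours(m,0,cv2.CHAIN_APPROX_NONE)[0]:
    if cv2.contourArea(k)<60: continue
    b=cv2.boxPoints(cv2.minAreaRect(k));print(cv2.contourArea(k),b.round(1).tolist(),cast(c,b,.094)[:,:2].round(4).tolist())
E
```

```text
[ 0.26   0.488 -1.386  1.621  0.482  1.44   0.418]
t 28.3 pos [0.4062 0.362  0.2502] turn [ 0.   -0.01 -0.16] shift [0.05  0.149 4.717]
expected px [[320.6 229. ]
 [320.  139.5]]
506.0 [[384.0, 234.0], [438.0, 234.0], [438.0, 249.0], [384.0, 249.0]] [[0.4534, 0.4339], [0.4525, 0.489], [0.4694, 0.4913], [0.4703, 0.4354]]
372.0 [[-0.0, 231.0], [58.0, 231.0], [58.0, 249.0], [0.0, 249.0]] [[0.4569, 0.0433], [0.4559, 0.1022], [0.4762, 0.0976], [0.4772, 0.0375]]
574.5 [[318.0, 140.0], [326.0, 140.0], [326.0, 228.0], [318.0, 228.0]] [[0.3595, 0.3646], [0.3594, 0.3721], [0.4478, 0.3746], [0.448, 0.3665]]
163.0 [[21.700000762939453, 141.0], [22.200000762939453, 137.6999969482422], [99.4000015258789, 147.89999389648438], [99.0, 151.10000610351562]] [[0.3652, 0.0892], [0.3622, 0.0904], [0.3704, 0.1602], [0.3735, 0.1592]]
3858.5 [[514.4000244140625, 96.30000305175781], [555.7999877929688, 7.699999809265137], [595.4000244140625, 26.100000381469727], [554.0, 114.80000305175781]] [[0.3178, 0.5391], [0.2477, 0.5587], [0.2608, 0.5953], [0.3331, 0.5783]]
```

```bash
python3 - <<'E'
from h import *
goto([.4037,.369,.061],yawq(np.radians(91.5)))
E
```

```text
t 28.3 pos [0.4062 0.362  0.2502] turn [ 0.   -0.01 -0.12] shift [0.057 0.174 4.729]
```

Emit:
drive_tool:
  series: [0,0,-0.1,0.06,0.16,0.4,0.2,0,0,-0.1,0.06,0.16,1.2,0.2,0,0,-0.1,0.06,0.16,2,0.2,0,0,-0.1,0.06,0.16,2.5,0.2,0,0,-0.1,0.06,0.16,2.7,0.2,0,0,-0.1,0.06,0.16,2.7,0.2,0,0,-0.1,0.06,0.16,2.7,0.2]

```text
time: 28.88
ee_pos: [0.4048, 0.3679, 0.1434]
eef_rot: [-0.011, 1.0, 0.0, 0.0]
ft_force: [0.6, -0.2, -0.5]
width: 0.0523
grip_force: 0.0
```

```bash
python3 - <<'E'
from h import *
goto([.4037,.369,.061],yawq(np.radians(91.5)));c,im=snap("wrist","w14")
print("expected px",proj(c,[[.448,.370,.094],[.3595,.368,.094]]).round(1))
hsv=cv2.cvtColor(im,cv2.COLOR_BGR2HSV)
m=((hsv[...,1]<60)&(hsv[...,2]>120)).astype(np.uint8);m[260:]=0;m[:,:270]=0;m[:,370:]=0
for k in cv2.findContours(m,0,cv2.CHAIN_APPROX_NONE)[0]:
    if cv2.contourArea(k)>60: b=cv2.boxPoints(cv2.minAreaRect(k));print(b.round(1).tolist(),cast(c,b,.094)[:,:2].round(4).tolist())
E
```

```text
t 28.88 pos [0.4048 0.3679 0.1434] turn [ 0.01  0.01 -0.04] shift [0.029 0.027 2.059]
expected px [[317.2 289.5]
 [317.6 163.6]]
[[312.0, 259.0], [312.0, 161.0], [324.0, 161.0], [324.0, 259.0]] [[0.4244, 0.3659], [0.358, 0.3646], [0.3578, 0.3719], [0.4243, 0.374]]
```

Emit:
drive_tool:
  series: [0,0,0,0.03,0.03,0.4,0.2,0,0,0,0.03,0.03,1,0.2,0,0,0,0.03,0.03,1.6,0.2,0,0,0,0.03,0.03,2,0.2,0,0,0,0.03,0.03,2.04,0.2,0,0,0,0.03,0.03,2.04,0.2,0,0,0,0.03,0.03,2.04,-0.4,0,0,0,0.03,0.03,2.04,-0.8,0,0,0,0.03,0.03,2.04,-1,0,0,0,0.03,0.03,2.04,-1]
  grip_force: 45

```text
time: 29.77
ee_pos: [0.4036, 0.3694, 0.0615]
eef_rot: [-0.011, 1.0, 0.0, 0.001]
ft_force: [-1.2, -0.7, 0.4]
width: 0.0333
grip_force: 0.0
```

Emit:
drive_tool:
  series: [0,0,0,0,0,0,-1,0,0,0,0,0,0,-1,0,0,0,0,0,0,-1,0,0,0,0,0,0,-1,0,0,0,0,0,0,-1]

```text
time: 30.18
ee_pos: [0.4033, 0.3692, 0.0608]
eef_rot: [-0.012, 1.0, -0.0, 0.0]
ft_force: [-0.3, -0.6, 1.7]
width: 0.0077
grip_force: 45.0
```

The holder is gripped at 7.7 mm. I'll lift it and go above the rail.

Emit:
drive_tool:
  series: [0,0,0,0,0,-0.4,-1,0,0,0,0,0,-1.2,-1,0,0,0,0,0,-2.1,-1,0,0,0,0,0,-3,-1,0,0,0,0,0,-3.9,-1,0,0,0,0,0,-4.8,-1,0,0,0,0,0,-5.4,-1,0,0,0,0,0,-5.6,-1,0,0,0,0,0,-5.6,-1]

```text
time: 30.93
ee_pos: [0.4033, 0.37, 0.2874]
eef_rot: [-0.012, 1.0, 0.001, 0.001]
ft_force: [0.5, 0.5, -0.1]
width: 0.0082
grip_force: 45.0
```

```bash
python3 - <<'E'
from h import *
s=telemetry.read_state();print(s["joint_positions"].round(3),s["width"]);goto([*lane(.272),.27],yawq(LY))
E
```

```text
[ 0.244  0.455 -1.388  1.558  0.45   1.499  0.438] 0.008235181233521252
t 30.93 pos [0.4033 0.37   0.2874] turn [0.03 0.03 4.55] shift [-6.15  -3.839  0.444]
```

Emit:
drive_tool:
  series: [0,0,0.6,-0.4,-0.3,0,-1,0,0,1.2,-1.1,-0.7,0,-1,0,0,1.8,-1.8,-1.1,0,-1,0,0,2.4,-2.5,-1.6,0,-1,0,0,3,-3.2,-2,0,-1,0,0,3.6,-3.9,-2.5,0,-1,0,0,4.2,-4.6,-2.9,0.1,-1,0,0,4.55,-5.3,-3.3,0.2,-1,0,0,4.55,-5.8,-3.6,0.3,-1,0,0,4.55,-6.1,-3.8,0.4,-1]

```text
time: 31.77
ee_pos: [0.6527, 0.2197, 0.2658]
eef_rot: [0.188, 0.982, -0.001, -0.001]
ft_force: [-0.3, 0.2, -1.0]
width: 0.0075
grip_force: 45.0
```

Emit:
drive_tool:
  series: [0,0,0,0,0,0,-1,0,0,0,0,0,0,-1,0,0,0,0,0,0,-1,0,0,0,0,0,0,-1]

```text
time: 32.1
ee_pos: [0.6495, 0.2241, 0.2691]
eef_rot: [0.185, 0.983, 0.0, 0.0]
ft_force: [-0.3, -0.3, -0.5]
width: 0.0075
grip_force: 45.0
```

```bash
python3 - <<'E'
from h import *
s=telemetry.read_state();print(s["joint_positions"].round(3),s["width"]);goto([*lane(.272),.24],yawq(LY))
c,im=snap("wrist","w15");np.save("w15.npy",[c],allow_pickle=True)
# rail edges: expected silhouettes; scan bright band across each rail-normal line
g=cv2.GaussianBlur(cv2.cvtColor(im,cv2.COLOR_BGR2GRAY),(3,3),0)
for y in(.03,.05,.06,.07,.08,.09):
    xs=np.arange(.24,.305,.001);pp=proj(c,[[*lane(x,y),.125] for x in xs])
    v=[int(g[int(round(q[1])),int(round(q[0]))]) if 0<=q[0]<639 and 0<=q[1]<399 else -1 for q in pp]
    print(y,pp[32].round(0),v[::3])
E
```

```text
[ 0.245  0.695 -1.108  1.191  0.61   1.59   0.462] 0.007512513532724968
t 32.1 pos [0.6495 0.2241 0.2691] turn [ 0.   -0.    0.02] shift [-0.094 -0.013  0.726]
0.03 [315. 163.] [198, 211, 211, 175, 81, 37, 80, 121, 121, 150, 177, 180, 175, 165, 148, 126, 152, 149, 148, 147, 147, 148]
0.05 [315. 141.] [195, 211, 212, 184, 75, 35, 87, 150, 172, 184, 194, 199, 192, 179, 160, 150, 181, 180, 176, 175, 174, 173]
0.06 [315. 129.] [222, 228, 227, 165, 87, 34, 94, 154, 173, 184, 198, 201, 192, 179, 159, 150, 173, 174, 182, 186, 190, 190]
0.07 [315. 118.] [206, 229, 229, 159, 85, 35, 102, 146, 174, 184, 202, 201, 188, 179, 159, 153, 181, 179, 178, 178, 179, 180]
0.08 [315. 106.] [226, 229, 238, 215, 81, 34, 109, 150, 174, 186, 203, 203, 188, 178, 149, 144, 166, 164, 168, 174, 179, 182]
0.09 [315.  94.] [174, 175, 177, 160, 123, 50, 114, 152, 176, 186, 204, 204, 188, 178, 149, 140, 175, 179, 186, 185, 180, 177]
```

The rail band runs from lane x = 0.259 to 0.286 m, centred at 0.272 m, and the tool is within 1 mm of it. Pressing down.

Emit:
drive_tool:
  series: [0,0,0,0,-0.01,0.3,-1,0,0,0,0,-0.01,0.8,-1,0,0,0,0,-0.01,1.2,-1,0,0,0,0,-0.01,1.5,-1,0,0,0,0,-0.01,1.6,-1,0,0,0,0,-0.01,1.6,-1]
  grip_force: 60

```text
time: 32.65
ee_pos: [0.6501, 0.2221, 0.2035]
eef_rot: [0.186, 0.983, -0.001, -0.001]
ft_force: [0.3, -0.6, -0.5]
width: 0.0078
grip_force: 60.0
```

Emit:
drive_tool:
  series: [0,0,0,0,0,0.1,-1,0,0,0,0,0,0.2,-1,0,0,0,0,0,0.3,-1,0,0,0,0,0,0.4,-1,0,0,0,0,0,0.5,-1,0,0,0,0,0,0.6,-1,0,0,0,0,0,0.6,-1]

```text
time: 33.23
ee_pos: [0.6505, 0.2227, 0.1801]
eef_rot: [0.186, 0.983, 0.0, -0.0]
ft_force: [1.8, 2.8, -2.7]
width: 0.0079
grip_force: 60.0
```

```bash
python3 - <<'E'
from h import *
s=telemetry.read_state();print(s["ft_force"].round(1),s["torque"].round(2),s["width"]);goto([*lane(.272),.1713],yawq(LY))
E
```

```text
[ 1.8  2.8 -2.7] [ 0.77 -0.73  0.19] 0.007851009091961797
t 33.23 pos [0.6505 0.2227 0.1801] turn [ 0. -0. -0.] shift [-0.059  0.01   0.221]
```

Emit:
drive_tool:
  series: [0,0,0,0,0,0.08,-1,0,0,0,0,0,0.16,-1,0,0,0,0,0,0.24,-1,0,0,0,0,0,0.3,-1,0,0,0,0,0,0.35,-1,0,0,0,0,0,0.35,-1,0,0,0,0,0,0.35,-1]

```text
time: 33.82
ee_pos: [0.6504, 0.2227, 0.1709]
eef_rot: [0.186, 0.983, 0.0, 0.001]
ft_force: [-11.9, -4.8, 29.8]
width: 0.0077
grip_force: 60.0
```

```bash
python3 - <<'E'
from h import *
s=telemetry.read_state();print(s["ft_force"].round(1),s["torque"].round(2),s["width"]);goto([*lane(.272),.1713],yawq(LY))
E
```

```text
[-11.9  -4.8  29.8] [-1.09  2.54  0.06] 0.007657691067084963
t 33.82 pos [0.6504 0.2227 0.1709] turn [ 0.01  0.02 -0.01] shift [-0.062  0.011 -0.009]
```

Home: TCP at 0.1709 m against the expected 0.1713 m, with 30 N reaction. I'll relax, release and retreat.

Emit:
drive_tool:
  series: [0,0,0,0,0,-0.06,-1,0,0,0,0,0,-0.1,-1,0,0,0,0,0,-0.1,-1,0,0,0,0,0,-0.1,-0.6,0,0,0,0,0,-0.1,-0.4,0,0,0,0,0,-0.1,-0.2,0,0,0,0,0,-0.1,-0.2,0,0,0,0,0,-0.1,-0.2]
  grip_force: 10

```text
time: 34.48
ee_pos: [0.6505, 0.222, 0.1704]
eef_rot: [0.186, 0.983, -0.0, -0.0]
ft_force: [0.0, 1.0, -0.2]
width: 0.0313
grip_force: 0.0
```

Emit:
drive_tool:
  series: [0,0,0,0,0,-0.3,-0.2,0,0,0,0,0,-0.8,-0.2,0,0,0,0,0,-1.5,-0.2,0,0,0,0,0,-2.3,-0.2,0,0,0,0,0,-3.1,-0.2,0,0,0,0,-0.5,-3.8,-0.2,0,0,0,1,-1.2,-4.2,-0.2,0,0,0,1.8,-2,-4.4,-0.2,0,0,0,2.5,-2.6,-4.4,-0.2,0,0,0,2.5,-2.6,-4.4,-0.2]

```text
time: 35.32
ee_pos: [0.5159, 0.1618, 0.3479]
eef_rot: [0.186, 0.983, -0.002, 0.001]
ft_force: [-0.1, -0.3, 0.4]
width: 0.0343
grip_force: 0.0
```

```bash
python3 - <<'E'
from h import *
s=telemetry.read_state();print(s["ee_pos"],s["width"])
np.set_printoptions(precision=4,suppress=True)
for n in("top","side"):
    c,im=snap(n,n+"F")
    q=proj(c,[[*lane(.272,y),.125-.0145+.094] for y in(-.045,0,.045)]+[[*lane(.272),.125],[*lane(.123),.088]]);print(n,q.round(1).tolist())
    hsv=cv2.cvtColor(im,cv2.COLOR_BGR2HSV)
    x,y=q[1];x0,y0=int(x)-45,int(y)-45
    m=((hsv[...,1]<40)&(hsv[...,2]>185)).astype(np.uint8)[y0:y0+90,x0:x0+90]
    for k in cv2.findContours(m,0,2)[0]:
        if cv2.contourArea(k)>20: print("  white",(cv2.boxPoints(cv2.minAreaRect(k))+[x0,y0]).round(1).tolist())
t=cv2.imread("pics/topF.png");s_=cv2.imread("pics/sideF.png")
cv2.imwrite("pics/F.png",np.hstack([cv2.resize(t[100:300,160:410],(400,320)),cv2.resize(s_[130:330,180:430],(400,320))]))
E
```

```text
[0.51591928 0.16180266 0.34786633] 0.03426175741046692
top [[249.6, 133.6], [241.8, 147.6], [233.9, 161.8], [246.2, 157.1], [292.9, 182.4]]
side [[241.5, 193.6], [252.5, 200.8], [263.9, 208.4], [256.1, 222.7], [295.0, 205.7]]
  white [[259.8, 228.8], [263.9, 222.6], [283.8, 235.8], [279.6, 242.1]]
  white [[277.8, 216.2], [281.4, 210.9], [289.0, 216.0], [285.5, 221.3]]
  white [[229.6, 208.0], [233.8, 202.0], [246.3, 210.7], [242.1, 216.8]]
  white [[242.3, 196.1], [245.4, 191.2], [266.8, 204.6], [263.7, 209.4]]
  white [[198.6, 202.9], [245.5, 147.7], [254.6, 155.5], [207.8, 210.6]]
```

```bash
ls pics | wc -l
```

```text
36
```

Side view check: the card's white top edge runs from (242,196) to (266,205). The prediction for a seated, upright holder is (241.5,194) to (264,208), so they match. The gripper is clear, so I'm handing in.

```bash
python3 -c "
from bench import r
print(r.close_job())"
```

```text
the job is handed in; nothing more can be done
None
```

Job handed in at about 35 s: all three adapters are in the tote, its trailing edge measures about 15 mm past the lip, and the job-card holder is pressed home on the rail and standing upright.

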